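# Build up the water heater's switch box

## Task

Build up the switch for the water heater on the steel box that is screwed to the plywood board: first the extension ring on the box, then the rocker switch in the ring, then the black gasket over the rocker and last the blue cover plate with the window, each lying flat, right side up and squarely in line with the box so that the screws can go in. Leave the blank cover plate and the tape measure where they lie.

Things in the scene. Friction and masses are not known exactly. Their poses are not given: they have to be found in the camera images.
- box_mouth (a point): Target: centre of the open mouth of a steel box (54 x 102 mm, 2 mm walls) screwed face up on a fixed plywood board 130 x 190 x 18 mm; level with its rim, 66 mm above the bench. x along the 102 mm length, towards a conduit stub (18 mm thick, to 160 mm from the centre, 42 mm above the bench), y across, z up. Screw ears 12 x 28 mm lie inside both ends, flush with the rim.
- ring_mid (a point): Extension ring: loose bare-steel sleeve, open top and bottom, 102 mm (x) x 54 mm (y), 38 mm high (z), 2 mm walls, 140 g, upright. Ears 12 x 28 mm inside both ends of both rims lie on the box's ears and carry the switch's strap. The point is its centre, 19 mm above its lower rim; seated, 19 mm above box_mouth. Grip across the 54 mm.
- switch_mid (a point): Rocker switch, 100 g, 44 mm high: black body 66 (x) x 33 (y) x 28 mm, on it a metal strap 104 x 26 x 2 mm, on that a white face 64 x 31 mm, 14 mm high. The point is its centre, 22 mm above its underside, 8 mm below the strap's top. In place the strap's ends lie on the ring's upper ears, centre 32 mm above box_mouth. Either way round. Grip the face across 31 mm, above the strap.
- gasket_mid (a point): Gasket: flat black stiff-rubber frame 102 mm (x) x 54 mm (y) x 5 mm thick, 30 g, with a window 70 x 37 mm that goes over the switch's white face. The point is its centre, 2.5 mm above its underside. In place it lies on the switch's strap, centre 42.5 mm above box_mouth. Grip it across its 54 mm width.
- cover_mid (a point): Cover plate with window: flat blue metal frame 108 mm (x) x 60 mm (y) x 6 mm thick, 90 g, window 70 x 37 mm that goes over the white face. The point is its centre, 3 mm above its underside. In place it lies on the gasket, centre 48 mm above box_mouth; the white face then stands 3 mm out of it. Grip it across its 60 mm width.
- blank_mid (a point): Bystander, leave alone: blank cover plate, blue, the same 108 x 60 x 6 mm as the cover but without a window. The point is its centre, 3 mm above the bench.
- tape_mid (a point): Bystander, leave alone: yellow tape measure with black trim, 74 x 62 mm, 36 mm high, lying flat. The point is its centre, 18 mm above the bench.
- tray_mid (a point): Fixed red fittings tray 150 mm (x) x 120 mm (y), 35 mm high, divided in four, with connectors, locknuts and screws. The point is its centre, half-way up. It does not move.
Not all that is in view belongs to the job. What is shaped like the part that bears switch_mid but green or red is not meant.

How it is judged:
By the outcome, as a careful person would: the job done as asked, in the order asked, and still so for the second after the job is handed in, with the robot touching nothing.
It also fails if it takes over 128 s, if anything falls off the work surface, if the arm or the gripper's body presses on something with over 40 N, if the wrist force passes 120 N, or if a joint passes its speed limit or range.

## Robot

A 6-joint arm with a two-finger parallel gripper is mounted at the origin on the work surface. World frame = base frame: x ahead of the robot, y to its left, z up, the work surface at z = 0. Lengths are in m, angles in rad, forces in N, time in s.
With the tool pointing down it reaches from about 0.3 to 0.775 m from the base axis. Payload 14.6 kg.
Tool frame: the origin (TCP) lies on the centre line of the jaws, within the pads' length; the fingertips stand 25 mm ahead of it and the grasp point (between the pads) lies 6 mm ahead of it (ctrl.tip_reach is the distance from the TCP to the fingertips, in m); z points along the fingers, y is the line along which they close (so a half turn about z gives the same grasp; the last joint's range is limited). The gripper opens to 94 mm and grips with 3 to 60 N. Pads are 16 mm wide; open, the fingers measure 119 mm over their backs; the gripper's body (75 mm by 177 mm) begins 78 mm behind the grasp point.
Start: joints at [-1.303, 0.3, 1.521, -0, 1.321, -0.067], TCP at [0.181, -0.519, 0.23] pointing down, gripper open.
Joint ranges: [-3.03, 3.03], [-0.79, 2.21], [0.23, 2.52], [-1.04, 4.18], [0, 3.07], [-2.55, 2.55]. Speed limits (rad/s): [2.22, 2.22, 2.57, 3.14, 3.14, 3.14].

## Interface

Orientations are given as [roll, pitch, yaw] about the fixed x, y, z axes, in that order (R = Rz(yaw) Ry(pitch) Rx(roll)).
In Python, from station import ctrl gives the robot as it stands. The module is installed in compiled form; this text tells all that it offers.
- The arm moves only by the tool apply_moves, never from a script. Its argument "deltas" is a list of rows, each a list of 7 numbers: the closure in counts, from 0 (fully open) to 255 (shut), then the shift along the world's x, y, z in cm, then the turn, a rotation vector about the world's x, y, z in rad. In form: [[jaw, tx, ty, tz, ax, ay, az], ...]. A call has 1 to 10 rows; each row shifts and turns the commanded pose from where the row before left it; what a row does not reach is not made up. A row lasts 1/10 s, in which the tool goes at most 50 mm and 8.59 degrees, less where a joint would pass 70% of its speed; a pose out of reach is approached as far as the arm can. A call with a gripper value outside its range is refused whole. The fingers move at their own pace and stop on an object; "grip_force" is the grip in N (left out, the last holds). Time passes only in rows, so rows that do not move let the fingers close. It gives the time, the measured TCP pose, the force, the opening and the grip force at its end, in the units of the state.
- ctrl.get_obs(): the state, without advancing time (a new reading comes with each control period).
- ctrl.camera(name): name is "scene" or "top" or "wrist"; returns a dict with "img" (400x640x3 uint8, red, green, blue), "K" (3x3 intrinsics, pixels), "pose" (4x4, takes a point from camera to world coordinates); the wrist camera has in their place "hand_eye" (4x4, takes a point from camera to tool coordinates, whose origin is the TCP and whose axes are the flange's). Camera axes: x right, y up, looking along -z (the intrinsics and any distortion apply to the point x, -y, -z); pixel columns grow to the right and rows downward; lengths in m; the calibration is good to about 2 mm. A picture is of the moment at which its call begins: read the wrist's pose just before it. There is no depth.
- ctrl.hand_in(): hands the job in; it is judged then, once.
The state is a dict: "time_s": time; "qpos": joint angles; "joint_vel": joint speeds; "tau": joint torques, N m; "ee_pos": TCP position; "eef_rot": TCP orientation; "force": force on the tool from outside, world axes, zero at the start; "moment": the same for the moment, N m; "grip_width": finger opening in m; "grip_force": force on a finger pad.
Only numpy, scipy, OpenCV 4.12 (cv2) and the standard library are available. Lean on these libraries where they do the work, as an engineer would, in place of code of your own. Each camera call takes 0.05 s, during which the arm holds its last target. There are 200 camera calls.

## Working session

There is one attempt and no reset: what is moved stays moved. The work goes in short steps, Python scripts to look and compute and a tool call to move; the robot and the scene stay as the last step left them, time stands still between calls to the robot, and variables do not carry over. Pictures are saved under pics/ and viewed, at most 14 in all, crops included, and the job is handed in when it is done.

Besides the shell and the picture viewer there is one more tool, called as a command line: name --pt "numbers of a row" for each row, then --argument value for the rest. apply_moves: Moves the arm, as the interface text tells. Its arguments: {"type":"object","properties":{"deltas":{"type":"array"},"grip_force":{"type":"number"}},"required":["deltas"]}

```bash
mkdir -p pics; cat > h.py <<'E'
import numpy as np, cv2
from scipy.spatial.transform import Rotation as R
from station import ctrl
def cam(n):
    o=ctrl.get_obs(); c=ctrl.camera(n); P=c.get("pose")
    if P is None:
        T=np.eye(4); T[:3,:3]=R.from_euler('xyz',o["eef_rot"]).as_matrix(); T[:3,3]=o["ee_pos"]; P=T@c["hand_eye"]
    return c["img"],np.array(c["K"]),np.array(P),c
def ray(K,P,u,v,z):
    d=P[:3,:3]@np.array([(u-K[0,2])/K[0,0],-(v-K[1,2])/K[1,1],-1]); o=P[:3,3]
    return o+d*(z-o[2])/d[2]
def proj(K,P,X):
    p=P[:3,:3].T@(np.array(X)-P[:3,3]); return np.array([K[0,0]*p[0]/-p[2]+K[0,2],K[1,1]*-p[1]/-p[2]+K[1,2]])
def save(n,im): cv2.imwrite(f"pics/{n}.png",im[...,::-1])
E
python3 - <<'E'
from h import *
for n in("top","scene"):
    im,K,P,c=cam(n); save(n+"0",im); np.savez(n+"0.npz",im=im,K=K,P=P); print(n,c.keys(),K.round(1),P.round(3),{k:v for k,v in c.items() if k not in("img","K","pose")})
im,K,P,c=cam("wrist");print(c.keys(),K,c["hand_eye"])
print(ctrl.get_obs(),ctrl.tip_reach)
E
```

```text
top dict_keys(['img', 'K', 'pose']) [[379.9   0.  318.1]
 [  0.  379.9 195.8]
 [  0.    0.    1. ]] [[-0.028  0.994 -0.107  0.37 ]
 [-1.    -0.029 -0.008 -0.014]
 [-0.011  0.107  0.994  0.937]
 [ 0.     0.     0.     1.   ]] {}
scene dict_keys(['img', 'K', 'pose']) [[513.3   0.  321. ]
 [  0.  513.3 205.7]
 [  0.    0.    1. ]] [[ 0.44  -0.544  0.715  1.399]
 [ 0.898  0.284 -0.337 -0.43 ]
 [-0.019  0.79   0.613  0.875]
 [ 0.     0.     0.     1.   ]] {}
dict_keys(['img', 'K', 'hand_eye']) [[288.97109361   0.         322.94037777]
 [  0.         288.97109361 194.05152692]
 [  0.           0.           1.        ]] [[-9.29097873e-04  9.60498467e-01  2.78283724e-01  8.12151718e-02]
 [ 9.99999470e-01  1.01606179e-03 -1.68275794e-04 -3.90743532e-04]
 [-4.44382101e-04  2.78283420e-01 -9.60498902e-01 -1.55719351e-01]
 [ 0.00000000e+00  0.00000000e+00  0.00000000e+00  1.00000000e+00]]
{'time_s': 0.15, 'qpos': array([-1.30258982e+00,  3.00343721e-01,  1.52140646e+00,  1.17373828e-05,
        1.32070794e+00, -6.65903392e-02]), 'joint_vel': array([ 5.89796622e-04, -1.87257218e-03, -2.38129544e-03,  6.21206539e-05,
       -1.74166870e-04, -6.65290669e-04]), 'tau': array([ 9.86774353e-05, -5.31963015e+01, -3.52823102e+01,  7.08053936e-02,
        2.35693285e-02, -7.83346491e-05]), 'ee_pos': array([ 0.18067778, -0.51929829,  0.23003007]), 'eef_rot': array([-3.14072985e+00, -6.89341265e-05,  3.34793910e-01]), 'force': array([ 0.77848517, -0.09069854,  0.11168498]), 'moment': array([ 0.00311803, -0.03479999,  0.02416868]), 'grip_force': 0.0, 'grip_width': 0.09424798273219281} 0.025
```

View pics/top0.png

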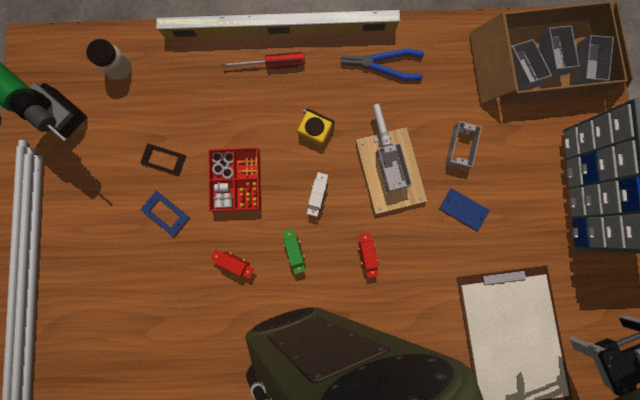

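View pics/scene0.png

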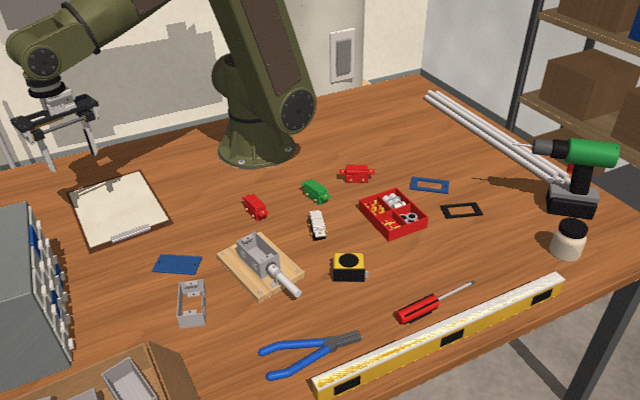

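Top view: white switch (317,195) is the only white one; the green one (294,252) and the red ones (232,264) and (369,255) are decoys. The box mouth is at (395,170) with its conduit towards (380,110), the ring at (463,146), the gasket at (163,160), the windowed cover at (165,213), the blank at (464,209) and the tape at (316,127).

```bash
cat > m.py <<'E'
from h import *
def rect(mask,K,P,z,roi=None,big=True):
    m=mask.astype(np.uint8)*255
    if roi is not None:
        q=np.zeros_like(m); x0,y0,x1,y1=roi; q[y0:y1,x0:x1]=m[y0:y1,x0:x1]; m=q
    cs,_=cv2.findContours(m,cv2.RETR_EXTERNAL,cv2.CHAIN_APPROX_NONE)
    if not big: c=np.concatenate([c for c in cs if len(c)>8])
    else: c=max(cs,key=cv2.contourArea)
    X=np.array([ray(K,P,u,v,z)[:2] for u,v in c[:,0]+0.0])
    (cx,cy),(w,h),a=cv2.minAreaRect((X*1000).astype(np.float32))
    if w<h: w,h=h,w; a+=90
    return np.round([cx,cy,w,h,(a+90)%180-90],1)
E
python3 - <<'E'
from m import *
d=np.load("top0.npz");im,K,P=d["im"],d["K"],d["P"]
hsv=cv2.cvtColor(im,cv2.COLOR_RGB2HSV);H,S,V=[hsv[...,i].astype(int) for i in range(3)]
print("gasket",rect(V<45,K,P,.005,(135,138,192,180)))
print("cover",rect((H>100)&(H<130)&(S>100),K,P,.006,(135,185,195,240)))
print("blank",rect((H>100)&(H<130)&(S>100),K,P,.006,(435,180,495,235)))
print("switch",rect((S<50)&(V>120),K,P,.04,(300,165,335,220)))
print("ring",rect((S<60)&(V>70),K,P,.038,(440,118,485,175)))
print("box",rect((S<60)&(V>60),K,P,.066,(370,140,415,195)))
for n,u,v in(("tape",316,127),("tray",235,180)): print(n,ray(K,P,u,v,.036))
c=[cv2.resize(im[a:a+100,b:b+130],None,fx=3,fy=3,interpolation=cv2.INTER_CUBIC) for a,b in((110,355),(120,255))]
save("crop1",np.hstack(c))
E
```

```text
gasket [573.3 380.3 101.5  50.8  70. ]
cover [437.7 373.9 106.3  58.1  50.6]
blank [ 426.5 -361.6  105.6   57.2   58. ]
switch [481.2  -6.9  81.5  30.2 -16.3]
ring [ 582.1 -359.4  103.8   60.7  -16.5]
box [ 533.7 -180.5  120.9   60.    12.2]
tape [ 0.63477329 -0.00614996  0.036     ]
tray [0.51039155 0.19190157 0.036     ]
```

View pics/crop1.png

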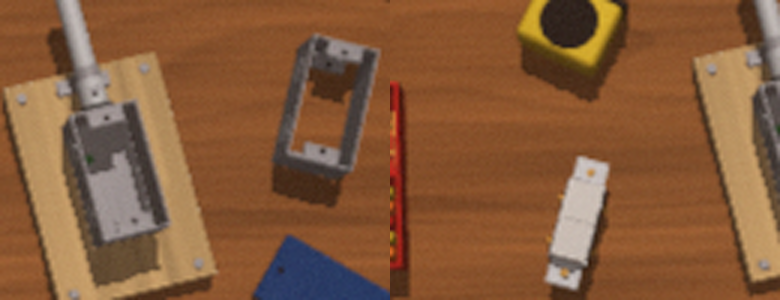

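The crop confirms it: the switch is white with a metal strap, the ring is an open sleeve, and the box on the board points towards the conduit. I'll go above the ring now.

apply_moves --pt "0 4 1.6 0 0 0 -0.062" --pt "0 4 1.6 0 0 0 -0.062" --pt "0 4 1.6 0 0 0 -0.062" --pt "0 4 1.6 0 0 0 -0.062" --pt "0 4 1.6 0 0 0 -0.062" --pt "0 4 1.6 0 0 0 -0.062" --pt "0 4 1.6 0 0 0 -0.062" --pt "0 4 1.6 0 0 0 -0.062" --pt "0 4 1.6 0 0 0 -0.062" --pt "0 4 1.6 0 0 0 -0.062" --grip_force 20

```text
time_s: 1.15
ee_pos: [0.5822, -0.3585, 0.2301]
eef_rot: [-3.141, 0.0, -0.288]
force: [-0.3, -1.1, 0.1]
grip_width: 0.0939
grip_force: 0.0
```

```bash
python3 - <<'E'
from m import *
im,K,P,c=cam("wrist");save("w1",im);np.savez("w1.npz",im=im,K=K,P=P);o=ctrl.get_obs();print(o["ee_pos"],o["eef_rot"],o["time_s"],o["force"])
E
```

```text
[ 0.58658718 -0.35507223  0.22922454] [-3.14011011e+00  4.33527756e-04 -2.88054898e-01] 1.2 [3.74879106 1.34315247 0.45780842]
```

View pics/w1.png

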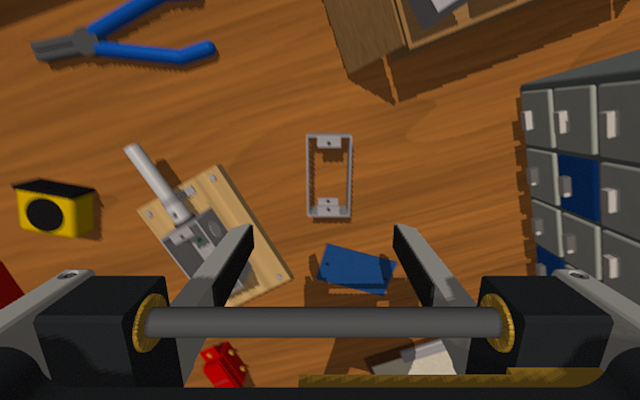

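The ring shows at pixels (306–352, 133–218), nearly aligned with the tool. The box is at lower left, the blank at (355,265).

```bash
python3 - <<'E'
from m import *
im,K,P,c=cam("wrist");np.savez("w1.npz",im=im,K=K,P=P);o=ctrl.get_obs();print(o["ee_pos"],o["eef_rot"],o["time_s"],o["joint_vel"].round(3))
for q in((.582,-.359,.038),(.582,-.359,0)):print(proj(K,P,q))
print(proj(K,P,np.r_[o["ee_pos"][:2],.038]))
hsv=cv2.cvtColor(im,cv2.COLOR_RGB2HSV);H,S,V=[hsv[...,i].astype(int) for i in range(3)]
print("ring",rect((S<60)&(V>60),K,P,.038,(295,120,362,228)))
save("w1c",cv2.resize(im[110:230,270:390],None,fx=5,fy=5,interpolation=cv2.INTER_CUBIC))
# box: rough
save("w1m",((S<60)&(V>60))[...,None].repeat(3,2)*np.uint8(255))
E
```

```text
[ 0.58414553 -0.35651845  0.22895359] [-3.14056445e+00  1.09517454e-03 -2.83085551e-01] 1.25 [-0.071 -0.052  0.082 -0.014 -0.021 -0.115]
[327.47121878 181.42261896]
[327.07458622 174.82016037]
[325.05084152 180.3576526 ]
ring [ 581.4 -366.3  105.    54.7  -16.4]
```

View pics/w1c.png

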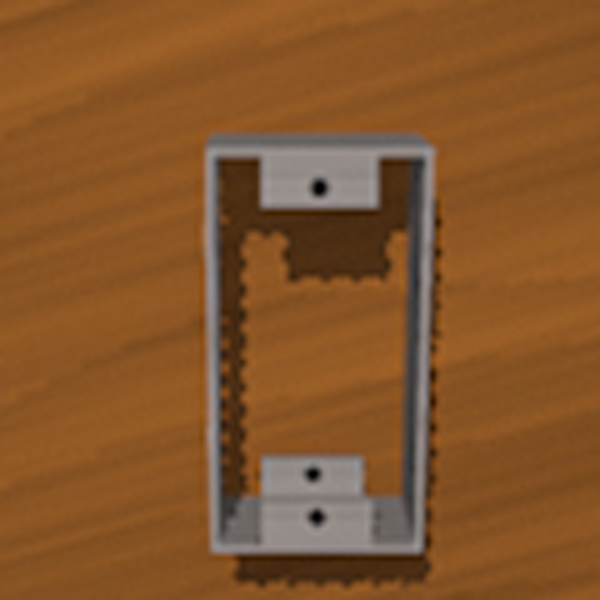

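apply_moves --pt "0 0 0 0 0 0 0" --pt "0 0 0 0 0 0 0" --pt "0 0 0 0 0 0 0"

```text
time_s: 1.55
ee_pos: [0.5798, -0.3602, 0.2308]
eef_rot: [3.141, -0.0, -0.286]
force: [0.1, -0.2, 0.8]
grip_width: 0.0938
grip_force: 0.0
```

```bash
cat >> m.py <<'E'
def corners(K,P,pts,z):
    X=np.array([ray(K,P,u,v,z)[:2]*1000 for u,v in pts]) # TL TR BR BL (image up = part +x)
    c=X.mean(0); d=X[0]+X[1]-X[2]-X[3]; e=X[0]+X[3]-X[1]-X[2]
    return np.round(np.r_[c,np.linalg.norm(d)/2,np.linalg.norm(e)/2,np.degrees(np.arctan2(d[1],d[0]))],1)
E
python3 - <<'E'
from m import *
im,K,P,c=cam("wrist");np.savez("w2.npz",im=im,K=K,P=P);o=ctrl.get_obs();print(o["ee_pos"],o["eef_rot"],o["time_s"],o["joint_vel"].round(3))
d=np.load("w1.npz")
pts=np.array([(208,147),(434,147),(425,552),(213,552)])/5+[270-.4,110-.4]
print(corners(d["K"],d["P"],pts,.038))
for n,(I,K,P) in dict(a=(d["im"],d["K"],d["P"]),b=(im,K,P)).items():
  hsv=cv2.cvtColor(I,cv2.COLOR_RGB2HSV);H,S,V=[hsv[...,i].astype(int) for i in range(3)]
  print(rect((S<60)&(V>60),K,P,.038,(295,120,362,228)))
x,y,w,h=235,225,1,1
save("w2b",cv2.resize(im[130:310,120:300],None,fx=4,fy=4,interpolation=cv2.INTER_CUBIC)[:600])
E
```

```text
[ 0.57988654 -0.36022269  0.23083139] [ 3.14145622e+00 -3.33206650e-04 -2.86311581e-01] 1.6 [ 0.003 -0.    -0.003  0.002  0.001  0.004]
[ 580.2 -366.3  102.6   54.   -16.2]
[ 581.4 -366.3  105.    54.7  -16.4]
[ 581.3 -366.3  104.5   54.8  -16.5]
```

apply_moves --pt "0 0 -0.3 -3 0 0 0" --pt "0 0 -0.3 -4 0 0 0" --pt "0 0 0 -4 0 0 0" --pt "0 0 0 -4 0 0 0" --pt "0 0 0 -3 0 0 0" --pt "0 0 0 -0.9 0 0 0" --pt "0 0 0 0 0 0 0" --pt "0 0 0 0 0 0 0"

```text
time_s: 2.4
ee_pos: [0.5813, -0.3662, 0.0436]
eef_rot: [3.141, -0.002, -0.286]
force: [0.3, -0.4, 0.3]
grip_width: 0.0938
grip_force: 0.0
```

apply_moves --pt "140 0 0 0 0 0 0" --pt "140 0 0 0 0 0 0" --pt "140 0 0 0 0 0 0" --pt "140 0 0 0 0 0 0" --pt "140 0 0 0 0 0 0" --pt "140 0 0 0 0 0 0" --pt "140 0 0 0 0 0 0" --pt "140 0 0 0 0 0 0"

```text
time_s: 3.2
ee_pos: [0.5807, -0.3655, 0.0415]
eef_rot: [3.142, -0.0, -0.285]
force: [-0.9, 0.3, 1.3]
grip_width: 0.0541
grip_force: 20.0
```

```bash
python3 - <<'E'
from m import *
d=np.load("top0.npz");K,P=d["K"],d["P"]
print(corners(K,P,np.array([(68,117),(137,104),(168,229),(101,243)])/3+[355-.3,110-.3],.066))
E
```

```text
[ 524.4 -185.   101.    53.7   11.3]
```

apply_moves --pt "140 0 0 3 0 0 0" --pt "140 0 0 4 0 0 0" --pt "140 0 0 4 0 0 0" --pt "140 0 0 4 0 0 0" --pt "140 0 0 4 0 0 0"

```text
time_s: 3.7
ee_pos: [0.5805, -0.3652, 0.2328]
eef_rot: [-3.141, 0.001, -0.285]
force: [0.3, -0.9, -1.3]
grip_width: 0.054
grip_force: 20.0
```

apply_moves --pt "140 -2.15 2.3 0 0 0 0.069" --pt "140 -2.15 2.3 0 0 0 0.069" --pt "140 -2.15 2.3 0 0 0 0.069" --pt "140 -2.15 2.3 0 0 0 0.069" --pt "140 -2.15 2.3 0 0 0 0.069" --pt "140 -2.15 2.3 0 0 0 0.069" --pt "140 -2.15 2.3 0 0 0 0.069" --pt "140 0 0 0 0 0 0" --pt "140 0 0 0 0 0 0" --pt "140 0 0 0 0 0 0"

```text
time_s: 4.7
ee_pos: [0.4306, -0.2049, 0.2314]
eef_rot: [3.141, -0.0, 0.197]
force: [-0.9, 0.0, -0.6]
grip_width: 0.0537
grip_force: 20.0
```

```bash
python3 - <<'E'
from m import *
im,K,P,c=cam("wrist");save("w3",im);np.savez("w3.npz",im=im,K=K,P=P);o=ctrl.get_obs();print(o["ee_pos"],o["eef_rot"],o["time_s"],o["joint_vel"].round(3))
u,v=proj(K,P,(.524,-.185,.066)).round().astype(int);print(u,v)
h=60;y0=max(v-h,0);x0=u-h
save("w3c",np.hstack([cv2.resize(im[y0:y0+120,x0:x0+120],(600,600),interpolation=cv2.INTER_CUBIC)]));print(x0,y0)
E
```

```text
[ 0.43059667 -0.20493724  0.23127897] [-3.14147568e+00  1.23208020e-04  1.96909671e-01] 4.75 [-0.001  0.005  0.002  0.     0.001 -0.002]
322 96
262 36
```

View pics/w3c.png

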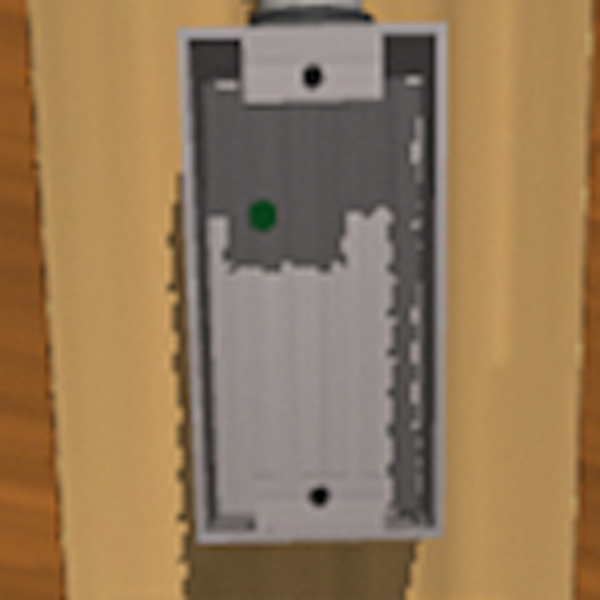

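Box rim corners in the crop: (179,31), (447,24), (442,537) and (197,543).

```bash
python3 - <<'E'
from m import *
d=np.load("w3.npz");K,P=d["K"],d["P"]
print(corners(K,P,np.array([(179,31),(447,24),(442,537),(197,543)])/5+[262-.4,36-.4],.066))
E
```

```text
[ 526.1 -187.7  101.9   53.9   12.1]
```

apply_moves --pt "140 3 0.57 0 0 0 0.0142" --pt "140 3 0.57 0 0 0 0" --pt "140 3.5 0.58 0 0 0 0" --pt "140 0 0 -3 0 0 0" --pt "140 0 0 -3 0 0 0" --pt "140 0 0 -2.5 0 0 0" --pt "140 0 0 -1.5 0 0 0" --pt "140 0 0 0 0 0 0" --pt "140 0 0 0 0 0 0" --pt "140 0 0 0 0 0 0"

```text
time_s: 5.75
ee_pos: [0.5258, -0.1876, 0.1324]
eef_rot: [3.141, -0.001, 0.212]
force: [0.1, 0.4, -0.8]
grip_width: 0.0543
grip_force: 20.0
```

```bash
python3 - <<'E'
from m import *
im,K,P,c=cam("wrist");np.savez("w4.npz",im=im,K=K,P=P);o=ctrl.get_obs();print(o["ee_pos"],o["eef_rot"],o["time_s"],o["joint_vel"].round(3))
save("w4c",cv2.resize(im[60:280,200:440],None,fx=2.7,fy=2.7,interpolation=cv2.INTER_CUBIC))
E
```

```text
[ 0.52570577 -0.18757089  0.13247693] [ 3.14062743e+00 -1.34204249e-03  2.11760583e-01] 5.8 [ 0.001 -0.002  0.005  0.    -0.004 -0.001]
```

View pics/w4c.png

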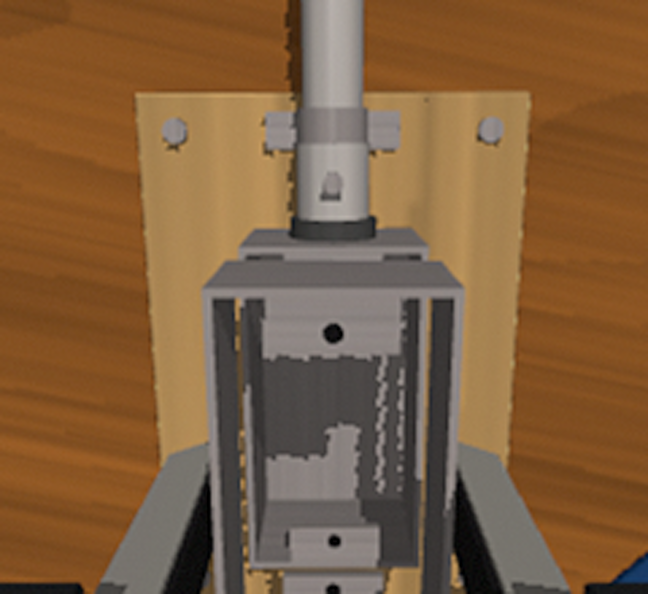

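The ring hangs centred over the box: ring columns 204–463, box 240–428.

```bash
python3 - <<'E'
from m import *
d=np.load("w4.npz");K,P=d["K"],d["P"]
f=lambda u,v:(u/2.7+200-.3,v/2.7+60-.3)
a=np.array([np.cos(.2112),np.sin(.2112)]);c=np.array([.5261,-.1877])
for n,q,z in(("box",[(248,231),(422,231)],.066),("ring top",[(205,289),(463,289)],.129),("ring low",[(222,262),(448,262)],.091)):
    for p in q:
        r=ray(K,P,*f(*p),z)[:2]-c; print(n,(r@a*1000).round(1),(r@[-a[1],a[0]]*1000).round(1))
E
```

```text
box 55.4 24.4
box 55.3 -24.8
ring top 50.6 26.9
ring top 50.6 -26.4
ring low 50.4 28.6
ring low 50.4 -28.8
```

apply_moves --pt "140 0 0 -1 0 0 0" --pt "140 0 0 -0.8 0 0 0" --pt "140 0 0 -0.4 0 0 0" --pt "140 0 0 -0.2 0 0 0" --pt "140 0 0 -0.1 0 0 0" --pt "140 0 0 0 0 0 0" --pt "140 0 0 0 0 0 0"

```text
time_s: 6.5
ee_pos: [0.5249, -0.1871, 0.1074]
eef_rot: [-3.141, 0.001, 0.212]
force: [-9.5, 4.4, 13.0]
grip_width: 0.0537
grip_force: 20.0
```

apply_moves --pt "140 0 0 0.1 0 0 0" --pt "110 0 0 0 0 0 0" --pt "100 0 0 0 0 0 0" --pt "70 0 0 0 0 0 0" --pt "40 0 0 0 0 0 0" --pt "0 0 0 0 0 0 0" --pt "0 0 0 2 0 0 0" --pt "0 0 0 4 0 0 0" --pt "0 0 0 4 0 0 0" --pt "0 0 0 0 0 0 0"

```text
time_s: 7.5
ee_pos: [0.5268, -0.1879, 0.2128]
eef_rot: [3.137, -0.007, 0.212]
force: [0.6, -0.0, -0.1]
grip_width: 0.0939
grip_force: 0.0
```

apply_moves --pt "0 -3 -0.6 2 0 0 0" --pt "0 -3 -0.6 2 0 0 0" --pt "0 0 0 0 0 0 0" --pt "0 0 0 0 0 0 0" --pt "0 0 0 0 0 0 0"

```text
time_s: 8.0
ee_pos: [0.4655, -0.199, 0.2465]
eef_rot: [-3.141, 0.001, 0.212]
force: [-0.1, 0.3, 0.1]
grip_width: 0.094
grip_force: 0.0
```

```bash
python3 - <<'E'
from m import *
im,K,P,c=cam("wrist");np.savez("w5.npz",im=im,K=K,P=P);o=ctrl.get_obs();print(o["ee_pos"],o["eef_rot"],o["time_s"],o["joint_vel"].round(3))
u,v=proj(K,P,(.526,-.1877,.104)).round().astype(int);x0=u-60;y0=max(v-60,0);print(x0,y0)
save("w5c",cv2.resize(im[y0:y0+120,x0:x0+120],(600,600),interpolation=cv2.INTER_CUBIC))
E
```

```text
[ 0.46554728 -0.19899026  0.24641474] [-3.14060180e+00  1.10697568e-03  2.12386356e-01] 8.05 [ 0.001  0.002 -0.003 -0.002  0.004 -0.001]
265 70
```

View pics/w5c.png

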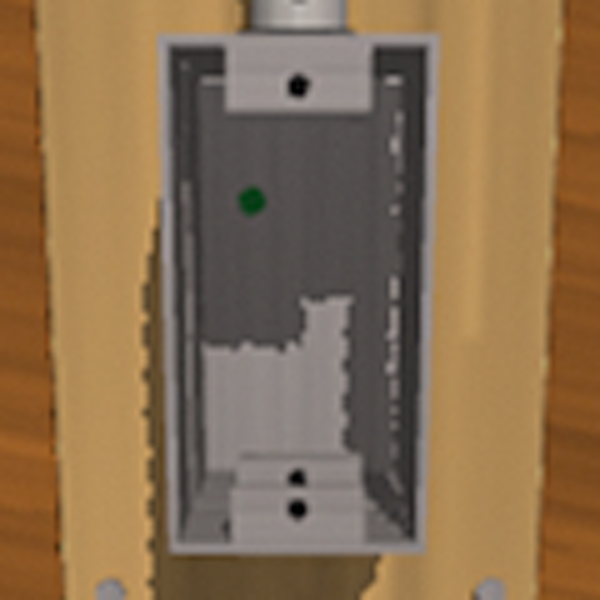

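```bash
python3 - <<'E'
from m import *
d=np.load("w5.npz");K,P=d["K"],d["P"]
print(corners(K,P,np.array([(159,37),(440,35),(426,552),(169,553)])/5+[265-.4,70-.4],.104))
for z,q in((.104,(297,509)),(.066,(297,477)),(.104,(298,86))): print(z,ray(K,P,q[0]/5+264.6,q[1]/5+69.6,z)*1000)
E
```

```text
[ 525.4 -187.1  102.    54.2   12. ]
0.104 [ 484.66513226 -195.62012462  104.        ]
0.066 [ 484.48051327 -195.78310175   66.        ]
0.104 [ 566.3660483  -178.21142087  104.        ]
```

The ring is seated: its top screw hole agrees with the box's to 0.3 mm. On to the switch.

apply_moves --pt "0 0.2 3.2 0 0 0 -0.083" --pt "0 0.2 3.2 0 0 0 -0.083" --pt "0 0.2 3.2 0 0 0 -0.083" --pt "0 0.2 3.2 0 0 0 -0.083" --pt "0 0.2 3.2 -0.8 0 0 -0.083" --pt "0 0.2 3.2 -0.8 0 0 -0.083" --pt "0 0 0 0 0 0 0" --pt "0 0 0 0 0 0 0" --pt "0 0 0 0 0 0 0"

```text
time_s: 8.95
ee_pos: [0.4774, -0.0078, 0.2313]
eef_rot: [3.141, 0.0, -0.285]
force: [0.5, 0.1, 0.3]
grip_width: 0.094
grip_force: 0.0
```

```bash
python3 - <<'E'
from m import *
im,K,P,c=cam("wrist");np.savez("w6.npz",im=im,K=K,P=P);o=ctrl.get_obs();print(o["ee_pos"],o["eef_rot"],o["time_s"],o["joint_vel"].round(3))
u,v=proj(K,P,(.481,-.008,.044)).round().astype(int);x0=u-60;y0=max(v-60,0);print(x0,y0)
save("w6c",cv2.resize(im[y0:y0+120,x0:x0+120],(600,600),interpolation=cv2.INTER_CUBIC))
E
```

```text
[ 0.47740014 -0.0079237   0.23138989] [ 3.14150649e+00  9.38989189e-05 -2.85904156e-01] 9.0 [-0.004 -0.006  0.    -0.     0.     0.006]
262 117
```

View pics/w6c.png

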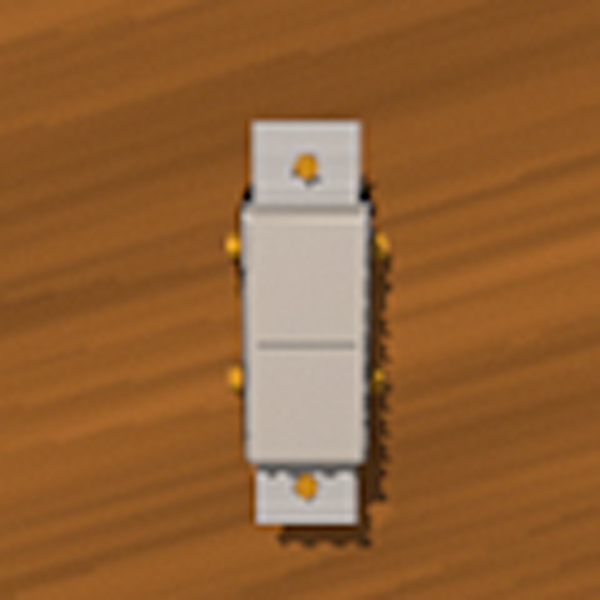

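```bash
python3 - <<'E'
from m import *
d=np.load("w6.npz");K,P=d["K"],d["P"]
g=lambda q,z:print(corners(K,P,np.array(q)/5+[262-.4,117-.4],z))
g([(252,121),(361,120),(360,524),(255,525)],.03)
g([(243,213),(371,211),(366,464),(245,464)],.044)
E
```

```text
[470.4  -5.6 105.6  27.2 -16.3]
[471.2  -5.6  63.6  30.5 -16.7]
```

apply_moves --pt "0 -0.3 0.1 -3 0 0 0" --pt "0 -0.4 0.1 -4 0 0 0" --pt "0 0 0 -4 0 0 0" --pt "0 0 0 -3 0 0 0" --pt "0 0 0 -2 0 0 0" --pt "0 0 0 -1.3 0 0 0" --pt "0 0 0 0 0 0 0" --pt "0 0 0 0 0 0 0"

```text
time_s: 9.8
ee_pos: [0.4707, -0.0056, 0.0592]
eef_rot: [-3.141, -0.001, -0.286]
force: [-0.2, 0.4, 0.6]
grip_width: 0.0939
grip_force: 0.0
```

apply_moves --pt "200 0 0 0 0 0 0" --pt "200 0 0 0 0 0 0" --pt "200 0 0 0 0 0 0" --pt "200 0 0 0 0 0 0" --pt "200 0 0 0 0 0 0" --pt "200 0 0 0 0 0 0" --pt "200 0 0 0 0 0 0" --pt "200 0 0 0 0 0 0" --pt "200 0 0 0 0 0 0" --pt "200 0 0 0 0 0 0"

```text
time_s: 10.8
ee_pos: [0.4702, -0.0053, 0.0584]
eef_rot: [3.142, 0.0, -0.286]
force: [-0.4, 0.0, 0.0]
grip_width: 0.0306
grip_force: 20.0
```

apply_moves --pt "200 0 0 2 0 0 0" --pt "200 0 0 4 0 0 0" --pt "200 0 0 4 0 0 0" --pt "200 0 0 4 0 0 0" --pt "200 0 0 3 0 0 0" --pt "200 0 0 0 0 0 0"

```text
time_s: 11.4
ee_pos: [0.4714, -0.0053, 0.2322]
eef_rot: [-3.14, -0.006, -0.286]
force: [-0.2, 0.1, -1.3]
grip_width: 0.0304
grip_force: 20.0
```

apply_moves --pt "200 0.92 -3.03 0 0 0 0.0826" --pt "200 0.92 -3.03 0 0 0 0.0826" --pt "200 0.92 -3.03 0 0 0 0.0826" --pt "200 0.92 -3.03 0 0 0 0.0826" --pt "200 0.92 -3.03 0 0 0 0.0826" --pt "200 0.92 -3.03 0 0 0 0.0826" --pt "200 0 0 0 0 0 0" --pt "200 0 0 0 0 0 0" --pt "200 0 0 0 0 0 0" --pt "200 0 0 0 0 0 0"

```text
time_s: 12.4
ee_pos: [0.5253, -0.1862, 0.2283]
eef_rot: [-3.141, 0.0, 0.21]
force: [0.9, 0.4, -1.8]
grip_width: 0.0306
grip_force: 20.0
```

```bash
python3 - <<'E'
from m import *
im,K,P,c=cam("wrist");np.savez("w7.npz",im=im,K=K,P=P);o=ctrl.get_obs();print(o["ee_pos"],o["eef_rot"],o["time_s"],o["joint_vel"].round(3))
save("w7c",cv2.resize(im[60:280,220:420],None,fx=2.7,fy=2.7,interpolation=cv2.INTER_CUBIC))
E
```

```text
[ 0.52534831 -0.18630777  0.22843768] [-3.14152578e+00  3.83105051e-06  2.10137032e-01] 12.45 [-0.003 -0.003 -0.006 -0.     0.    -0.003]
```

View pics/w7c.png

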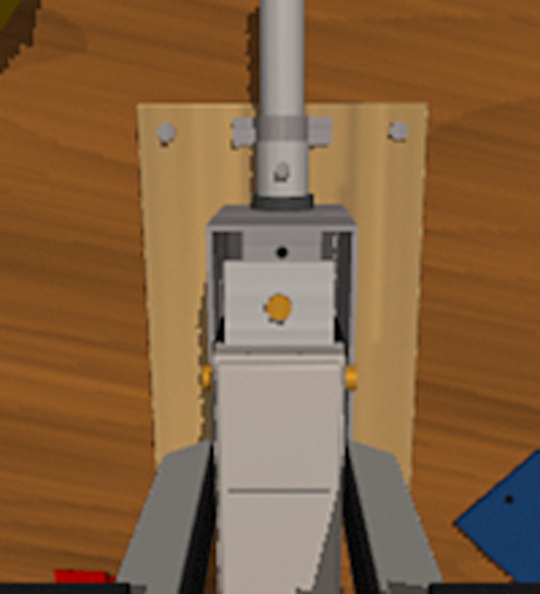

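```bash
python3 - <<'E'
from m import *
d=np.load("w7.npz");K,P=d["K"],d["P"]
f=lambda u,v:(u/2.7+220-.3,v/2.7+60-.3)
a=np.array([np.cos(.2094),np.sin(.2094)]);c=np.array([.5254,-.1871])
for q,z in(((279,307),.2),((282,253),.104),((208,221),.104),((357,221),.104),((223,262),.2),((334,262),.2)):
    r=(ray(K,P,*f(*q),z)[:2]-c)*1000; print(z,(r@a).round(1),(r@[-a[1],a[0]]).round(1))
E
```

```text
0.2 41.9 1.2
0.104 41.2 0.1
0.104 52.5 26.3
0.104 52.5 -26.5
0.2 52.8 14.5
0.2 52.8 -11.8
```

apply_moves --pt "200 -0.02 -0.13 -3 0 0 0" --pt "200 0 0 -2 0 0 0" --pt "200 0 0 -1 0 0 0" --pt "200 0 0 -1 0 0 0" --pt "200 0 0 -1 0 0 0" --pt "200 0 0 -0.6 0 0 0" --pt "200 0 0 0 0 0 0" --pt "200 0 0 0 0 0 0"

```text
time_s: 13.25
ee_pos: [0.5254, -0.1884, 0.1428]
eef_rot: [3.141, -0.0, 0.21]
force: [-0.9, 0.7, -0.9]
grip_width: 0.0306
grip_force: 20.0
```

apply_moves --pt "200 0 0 -0.3 0 0 0" --pt "200 0 0 -0.2 0 0 0" --pt "200 0 0 -0.1 0 0 0" --pt "200 0 0 -0.1 0 0 0" --pt "200 0 0 0 0 0 0" --pt "200 0 0 0 0 0 0"

```text
time_s: 13.85
ee_pos: [0.5252, -0.1884, 0.1355]
eef_rot: [3.142, -0.0, 0.21]
force: [0.1, 0.0, -0.5]
grip_width: 0.0307
grip_force: 20.0
```

apply_moves --pt "200 0 0 -0.1 0 0 0" --pt "200 0 0 0 0 0 0" --pt "160 0 0 0 0 0 0" --pt "140 0 0 0 0 0 0" --pt "80 0 0 0 0 0 0" --pt "0 0 0 0 0 0 0" --pt "0 0 0 2 0 0 0" --pt "0 0 0 4 0 0 0" --pt "0 -3 -0.6 4 0 0 0" --pt "0 -3 -0.6 0 0 0 0"

```text
time_s: 14.85
ee_pos: [0.4662, -0.2009, 0.2389]
eef_rot: [3.137, -0.006, 0.211]
force: [0.3, -0.3, -0.3]
grip_width: 0.0868
grip_force: 0.0
```

apply_moves --pt "0 0 0 0 0 0 0" --pt "0 0 0 0 0 0 0" --pt "0 0 0 0 0 0 0"

```text
time_s: 15.15
ee_pos: [0.4659, -0.2002, 0.2338]
eef_rot: [-3.141, 0.0, 0.21]
force: [-0.1, -0.1, -0.4]
grip_width: 0.0942
grip_force: 0.0
```

```bash
python3 - <<'E'
from m import *
im,K,P,c=cam("wrist");np.savez("w8.npz",im=im,K=K,P=P);o=ctrl.get_obs();print(o["ee_pos"],o["eef_rot"],o["time_s"],o["joint_vel"].round(3))
u,v=proj(K,P,(.5254,-.1871,.104)).round().astype(int);x0=u-60;y0=max(v-60,0);print(x0,y0)
save("w8c",cv2.resize(im[y0:y0+120,x0:x0+120],(600,600),interpolation=cv2.INTER_CUBIC))
E
```

```text
[ 0.46591614 -0.20010613  0.23364394] [-3.14100442e+00  6.21529219e-04  2.10021498e-01] 15.2 [ 0.002  0.003  0.001 -0.001  0.002 -0.001]
263 72
```

View pics/w8c.png

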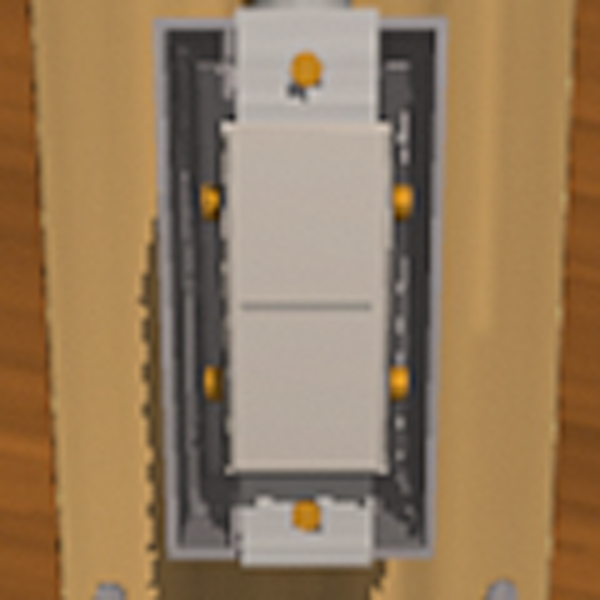

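The switch is seated in the ring with its strap on the ears. The face spans crop pixels (222–391, 124–472).

```bash
python3 - <<'E'
from m import *
d=np.load("w8.npz");K,P=d["K"],d["P"]
g=lambda q,z:print(corners(K,P,np.array(q)/5+[263-.4,72-.4],z))
g([(153,18),(448,18),(437,557),(167,557)],.104)
g([(235,10),(379,9),(376,564),(236,565)],.106)
g([(222,124),(391,124),(388,472),(226,472)],.12)
E
```

```text
[ 525.6 -187.1  102.    54.6   12.1]
[ 525.9 -188.   104.3   27.3   11.9]
[ 526.5 -187.9   62.3   30.2   12.1]
```

apply_moves --pt "0 0.765 4.14 0 0 0 0.0723" --pt "0 0.765 4.14 0 0 0 0.0723" --pt "0 0.765 4.14 0 0 0 0.0723" --pt "0 0.765 4.14 0 0 0 0.0723" --pt "0 0.765 4.14 0 0 0 0.0723" --pt "0 0.765 4.14 0 0 0 0.0723" --pt "0 0.765 4.14 0 0 0 0.0723" --pt "0 0.765 4.14 0 0 0 0.0723" --pt "0 0.765 4.14 0 0 0 0.0723" --pt "0 0.765 4.14 0 0 0 0.0723"

```text
time_s: 16.2
ee_pos: [0.5421, 0.2161, 0.2334]
eef_rot: [-3.141, 0.001, 0.936]
force: [1.2, -0.5, -1.1]
grip_width: 0.0939
grip_force: 0.0
```

apply_moves --pt "0 0.765 4.14 0 0 0 0.0723" --pt "0 0.765 4.14 0 0 0 0.0723" --pt "0 0.765 4.14 0 0 0 0.0723" --pt "0 0.765 4.14 0 0 0 0.0723" --pt "0 0 0 0 0 0 0" --pt "0 0 0 0 0 0 0" --pt "0 0 0 0 0 0 0"

```text
time_s: 16.9
ee_pos: [0.5726, 0.3788, 0.2337]
eef_rot: [-3.141, 0.001, 1.221]
force: [-0.1, -0.0, 0.2]
grip_width: 0.0944
grip_force: 0.0
```

```bash
python3 - <<'E'
from m import *
im,K,P,c=cam("wrist");save("w9",im);np.savez("w9.npz",im=im,K=K,P=P);o=ctrl.get_obs();print(o["ee_pos"],o["eef_rot"],o["time_s"],o["joint_vel"].round(3))
hsv=cv2.cvtColor(im,cv2.COLOR_RGB2HSV);H,S,V=[hsv[...,i].astype(int) for i in range(3)]
u,v=proj(K,P,(.573,.38,.005)).round().astype(int);print(u,v)
for t in(35,45,55):print("gasket",rect(V<t,K,P,.005,(u-45,v-60,u+45,v+60)))
m=((V<45)*255).astype(np.uint8)[v-60:v+60,u-60:u+60]
save("w9c",np.hstack([cv2.resize(im[v-60:v+60,u-60:u+60],(400,400)),cv2.resize(m,(400,400))[...,None].repeat(3,2)]))
E
```

```text
[0.5726979  0.37851787 0.23416208] [-3.14156869e+00  1.40927412e-04  1.22045922e+00] 16.95 [-0.006 -0.011  0.     0.     0.001  0.   ]
323 172
gasket [572.9 379.9 100.6  52.4  70.2]
gasket [572.8 379.9 100.6  52.8  70.1]
gasket [572.4 379.4 102.   53.2  70.1]
```

View pics/w9c.png

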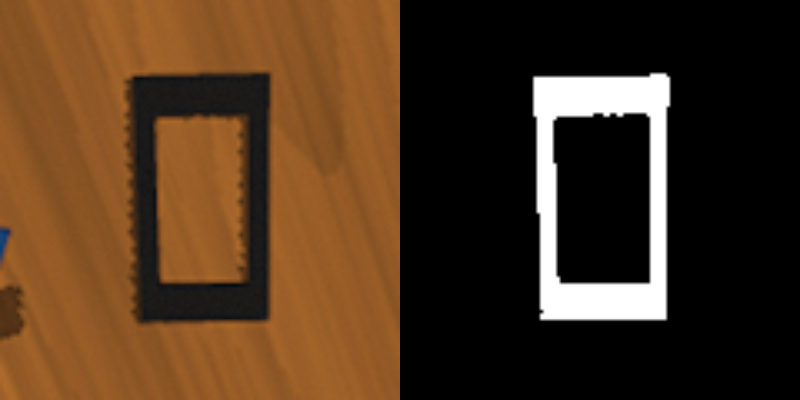

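apply_moves --pt "0 0 0.13 -3 0 0 0" --pt "0 0 0 -4 0 0 0" --pt "0 0 0 -4 0 0 0" --pt "0 0 0 -4 0 0 0" --pt "0 0 0 -3 0 0 0" --pt "0 0 0 -1.5 0 0 0" --pt "0 0 0 -0.8 0 0 0" --pt "0 0 0 -0.2 0 0 0" --pt "0 0 0 0 0 0 0" --pt "0 0 0 0 0 0 0" --grip_force 12

```text
time_s: 17.95
ee_pos: [0.5731, 0.3809, 0.0308]
eef_rot: [3.14, -0.002, 1.222]
force: [0.3, 0.1, 1.5]
grip_width: 0.0939
grip_force: 0.0
```

apply_moves --pt "0 0 0 0 0 0 0" --pt "0 0 0 0 0 0 0"

```text
time_s: 18.15
ee_pos: [0.5727, 0.3807, 0.0298]
eef_rot: [3.141, -0.001, 1.222]
force: [0.6, 0.9, -0.1]
grip_width: 0.0936
grip_force: 0.0
```

apply_moves --pt "0 0 -0.08 -0.3 0 0 0" --pt "0 0 0 0 0 0 0" --pt "150 0 0 0 0 0 0" --pt "150 0 0 0 0 0 0" --pt "150 0 0 0 0 0 0" --pt "150 0 0 0 0 0 0" --pt "150 0 0 0 0 0 0" --pt "150 0 0 0 0 0 0" --pt "150 0 0 0 0 0 0" --pt "150 0 0 0 0 0 0"

```text
time_s: 19.15
ee_pos: [0.5725, 0.3798, 0.0262]
eef_rot: [3.142, -0.0, 1.222]
force: [0.7, -0.4, -0.1]
grip_width: 0.0536
grip_force: 12.0
```

apply_moves --pt "150 0 0 1 0 0 0" --pt "150 0 0 3 0 0 0" --pt "150 0 0 4 0 0 0" --pt "150 0 0 4 0 0 0" --pt "150 0 0 4 0 0 0" --pt "150 0 0 4 0 0 0" --pt "150 -0.334 -4.05 0 0 0 -0.0723" --pt "150 -0.334 -4.05 0 0 0 -0.0723" --pt "150 -0.334 -4.05 0 0 0 -0.0723" --pt "150 -0.334 -4.05 0 0 0 -0.0723"

```text
time_s: 20.15
ee_pos: [0.5587, 0.2163, 0.227]
eef_rot: [3.141, -0.001, 0.93]
force: [1.1, 0.8, -0.4]
grip_width: 0.0534
grip_force: 12.0
```

apply_moves --pt "150 -0.334 -4.05 0 0 0 -0.0723" --pt "150 -0.334 -4.05 0 0 0 -0.0723" --pt "150 -0.334 -4.05 0 0 0 -0.0723" --pt "150 -0.334 -4.05 0 0 0 -0.0723" --pt "150 -0.334 -4.05 0 0 0 -0.0723" --pt "150 -0.334 -4.05 0 0 0 -0.0723" --pt "150 -0.334 -4.05 0 0 0 -0.0723" --pt "150 -0.334 -4.05 0 0 0 -0.0723" --pt "150 -0.334 -4.05 0 0 0 -0.0723" --pt "150 -0.334 -4.05 0 0 0 -0.0723"

```text
time_s: 21.15
ee_pos: [0.5253, -0.1888, 0.2271]
eef_rot: [3.141, -0.001, 0.207]
force: [0.9, 0.3, -0.9]
grip_width: 0.0534
grip_force: 12.0
```

apply_moves --pt "150 0 0 -2 0 0 0" --pt "150 0 0 -2 0 0 0" --pt "150 0 0 0 0 0 0" --pt "150 0 0 0 0 0 0" --pt "150 0 0 0 0 0 0"

```text
time_s: 21.65
ee_pos: [0.5262, -0.1871, 0.1877]
eef_rot: [3.14, -0.002, 0.21]
force: [-0.1, -1.1, 0.2]
grip_width: 0.0535
grip_force: 12.0
```

```bash
python3 - <<'E'
from m import *
im,K,P,c=cam("wrist");np.savez("w10.npz",im=im,K=K,P=P);o=ctrl.get_obs();print(o["ee_pos"],o["eef_rot"],o["time_s"],o["joint_vel"].round(3))
save("w10c",cv2.resize(im[60:280,220:420],None,fx=2.7,fy=2.7,interpolation=cv2.INTER_CUBIC))
E
```

```text
[ 0.52621146 -0.1871332   0.18754811] [ 3.14045647e+00 -1.52339158e-03  2.10093121e-01] 21.7 [-0.001  0.003  0.005 -0.    -0.005  0.   ]
```

View pics/w10c.png

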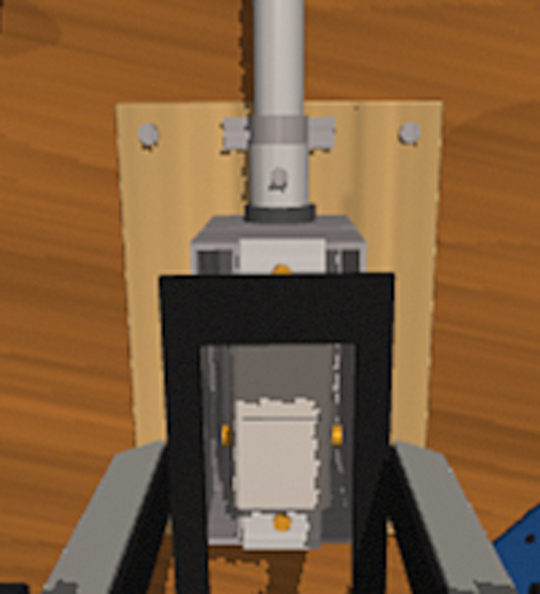

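The gasket is held level over the switch: gasket columns 160–394, ring 192–366, all centred. The face shows through the window.

```bash
python3 - <<'E'
from m import *
d=np.load("w10.npz");K,P=d["K"],d["P"]
f=lambda u,v:(u/2.7+220-.3,v/2.7+60-.3)
a=np.array([np.cos(.2094),np.sin(.2094)]);c=np.array([.5257,-.1875])
for n,q,z in(("gask",(160,276),.1663),("gask",(394,274),.1663),("ring",(192,243),.104),("ring",(366,243),.104),("strap",(239,239),.106),("strap",(326,239),.106),("nearstrap",(283,549),.106),("win",(201,343),.1663),("win",(355,343),.1663)):
    r=(ray(K,P,*f(*q),z)[:2]-c)*1000; print(n,(r@a).round(1),(r@[-a[1],a[0]]).round(1))
E
```

```text
gask 51.2 27.8
gask 51.6 -25.8
ring 50.7 27.0
ring 50.7 -26.2
strap 52.2 12.5
strap 52.1 -13.8
nearstrap -52.8 -0.9
win 35.3 18.8
win 35.3 -17.3
```

apply_moves --pt "150 -0.02 -0.08 -2 0 0 0" --pt "150 0 0 -1.4 0 0 0" --pt "150 0 0 -0.8 0 0 0" --pt "150 0 0 -0.5 0 0 0" --pt "150 0 0 -0.4 0 0 0" --pt "150 0 0 -0.2 0 0 0" --pt "150 0 0 0 0 0 0" --pt "150 0 0 0 0 0 0" --pt "150 0 0 0 0 0 0"

```text
time_s: 22.6
ee_pos: [0.5257, -0.1881, 0.1335]
eef_rot: [3.141, -0.0, 0.21]
force: [0.7, 0.8, -0.3]
grip_width: 0.0537
grip_force: 12.0
```

apply_moves --pt "150 0 0 -0.1 0 0 0" --pt "150 0 0 0 0 0 0" --pt "110 0 0 0 0 0 0" --pt "90 0 0 0 0 0 0" --pt "40 0 0 0 0 0 0" --pt "0 0 0 0 0 0 0" --pt "0 0 0 2 0 0 0" --pt "0 0 0 4 0 0 0" --pt "0 -3 -0.6 4 0 0 0" --pt "0 -3 -0.6 0 0 0 0"

```text
time_s: 23.6
ee_pos: [0.4666, -0.2006, 0.2366]
eef_rot: [3.137, -0.006, 0.211]
force: [1.4, -0.2, 0.3]
grip_width: 0.0938
grip_force: 0.0
```

apply_moves --pt "0 0 0 0 0 0 0" --pt "0 0 0 0 0 0 0" --pt "0 0 0 0 0 0 0"

```text
time_s: 23.9
ee_pos: [0.4662, -0.1998, 0.2315]
eef_rot: [-3.141, 0.0, 0.21]
force: [-0.2, -0.2, -0.8]
grip_width: 0.0938
grip_force: 0.0
```

```bash
python3 - <<'E'
from m import *
im,K,P,c=cam("wrist");np.savez("w11.npz",im=im,K=K,P=P);o=ctrl.get_obs();print(o["ee_pos"],o["eef_rot"],o["time_s"],o["joint_vel"].round(3))
hsv=cv2.cvtColor(im,cv2.COLOR_RGB2HSV);H,S,V=[hsv[...,i].astype(int) for i in range(3)]
u,v=proj(K,P,(.5257,-.1875,.111)).round().astype(int);y0=max(v-70,0)
for t in(35,45,55):
  print(rect(V<t,K,P,.111,(u-45,y0,u+45,v+70)))
print("face",rect((V>110)&(S<60),K,P,.12,(u-22,v-42,u+22,v+42)))
save("w11c",cv2.resize(im[y0:y0+140,u-60:u+60],None,fx=4,fy=4,interpolation=cv2.INTER_CUBIC))
m=V<45; cols=(m[v-60:v+60,u-60:u+60]).astype(int)
for r in cols[::5]: print(''.join('.#'[k] for k in r[::2]))
E
```

```text
[ 0.46625273 -0.19979673  0.23135767] [-3.14100137e+00  6.35205215e-04  2.09946727e-01] 23.95 [ 0.002  0.003 -0.001 -0.001 -0.001 -0.003]
[ 525.1 -187.7  101.3   53.    12.5]
[ 525.  -187.8  101.3   53.5   12.2]
[ 525.  -187.8  101.3   53.5   12.2]
face [ 526.9 -188.7   63.2   32.5   12.3]
............................................................
...............##############################...............
...............##############################...............
...............##############################...............
................#############################...............
................####.....................####...............
................####.....................####...............
................####....................#####...............
................####....................#####...............
................####....................#####...............
................####....................#####...............
................####.....................####...............
................#####...................#####...............
................#####...................#####...............
................#####...................#####...............
................####....................####................
.................####...................####................
.................####...................####................
.................####...................####................
.................####...................####................
.................###########################................
.................###########################................
.................###########################................
............................................................
```

apply_moves --pt "0 -0.2 4.1 0 0 0 0.048" --pt "0 -0.2 4.1 0 0 0 0.048" --pt "0 -0.2 4.1 0 0 0 0.048" --pt "0 -0.2 4.1 0 0 0 0.048" --pt "0 -0.2 4.1 0 0 0 0.048" --pt "0 -0.2 4.1 0 0 0 0.048" --pt "0 -0.2 4.1 0 0 0 0.048" --pt "0 -0.2 4.1 0 0 0 0.048" --pt "0 -0.2 4.1 0 0 0 0.048" --pt "0 -0.2 4.1 0 0 0 0.048" --grip_force 20

```text
time_s: 24.95
ee_pos: [0.4456, 0.2123, 0.2315]
eef_rot: [-3.141, 0.001, 0.692]
force: [1.1, -0.5, -1.1]
grip_width: 0.0939
grip_force: 0.0
```

apply_moves --pt "0 -0.2 4.1 0 0 0 0.048" --pt "0 -0.2 4.1 0 0 0 0.048" --pt "0 -0.2 4.1 0 0 0 0.048" --pt "0 -0.2 4.1 0 0 0 0.048" --pt "0 0 0 0 0 0 0" --pt "0 0 0 0 0 0 0" --pt "0 0 0 0 0 0 0"

```text
time_s: 25.65
ee_pos: [0.4379, 0.3735, 0.2315]
eef_rot: [-3.142, 0.001, 0.881]
force: [0.1, -0.7, 0.4]
grip_width: 0.0937
grip_force: 0.0
```

```bash
python3 - <<'E'
from m import *
im,K,P,c=cam("wrist");np.savez("w12.npz",im=im,K=K,P=P);o=ctrl.get_obs();print(o["ee_pos"],o["eef_rot"],o["time_s"],o["joint_vel"].round(3))
hsv=cv2.cvtColor(im,cv2.COLOR_RGB2HSV);H,S,V=[hsv[...,i].astype(int) for i in range(3)]
u,v=proj(K,P,(.4377,.374,.006)).round().astype(int);print(u,v)
m=(H>100)&(H<130)&(S>100)
print(rect(m,K,P,.006,(u-45,v-60,u+45,v+60)))
for r in m[v-60:v+60:5,u-60:u+60:2]: print(''.join('.#'[int(k)] for k in r))
E
```

```text
[0.43804462 0.37325406 0.23173972] [-3.14158316e+00  3.68572016e-04  8.80336399e-01] 25.7 [-0.007 -0.01   0.     0.001 -0.     0.001]
323 173
[436.4 372.3 107.2  59.8  50.3]
............................................................
............................................................
............................................................
............................................................
............................................................
...................#######################..................
...................#######################..................
...................#####.#..#.############..................
...................####...............####..................
...................####...............####..................
...................####..............#####..................
...................####..............#####..................
...................####..............####...................
...................####..............####...................
....................####.............####...................
....................####.............####...................
....................####.............####...................
....................####.............####...................
....................#####################...................
....................#####################...................
............................................................
............................................................
............................................................
............................................................
```

apply_moves --pt "0 -0.15 -0.1 -3 0 0 0" --pt "0 0 0 -4 0 0 0" --pt "0 0 0 -4 0 0 0" --pt "0 0 0 -4 0 0 0" --pt "0 0 0 -3 0 0 0" --pt "0 0 0 -1.5 0 0 0" --pt "0 0 0 -0.6 0 0 0" --pt "0 0 0 -0.2 0 0 0" --pt "0 0 0 0 0 0 0" --pt "0 0 0 0 0 0 0"

```text
time_s: 26.7
ee_pos: [0.4368, 0.3734, 0.0302]
eef_rot: [3.141, -0.002, 0.882]
force: [-0.9, -0.3, 0.8]
grip_width: 0.0943
grip_force: 0.0
```

apply_moves --pt "0 0 0 0 0 0 0" --pt "0 0 0 0 0 0 0"

```text
time_s: 26.9
ee_pos: [0.4365, 0.3732, 0.0294]
eef_rot: [3.141, -0.001, 0.882]
force: [0.3, 0.4, -0.3]
grip_width: 0.0942
grip_force: 0.0
```

apply_moves --pt "0 0 -0.08 -0.25 0 0 -0.003" --pt "0 0 0 0 0 0 0" --pt "130 0 0 0 0 0 0" --pt "130 0 0 0 0 0 0" --pt "130 0 0 0 0 0 0" --pt "130 0 0 0 0 0 0" --pt "130 0 0 0 0 0 0" --pt "130 0 0 0 0 0 0" --pt "130 0 0 0 0 0 0" --pt "130 0 0 0 0 0 0"

```text
time_s: 27.9
ee_pos: [0.4363, 0.3722, 0.0264]
eef_rot: [3.142, -0.0, 0.879]
force: [-0.3, -0.1, -0.0]
grip_width: 0.0597
grip_force: 20.0
```

apply_moves --pt "130 0 0 1 0 0 0" --pt "130 0 0 3 0 0 0" --pt "130 0 0 4 0 0 0" --pt "130 0 0 4 0 0 0" --pt "130 0 0 4 0 0 0" --pt "130 0 0 4 0 0 0" --pt "130 0.637 -4 0 0 0 -0.0477" --pt "130 0.637 -4 0 0 0 -0.0477" --pt "130 0.637 -4 0 0 0 -0.0477" --pt "130 0.637 -4 0 0 0 -0.0477"

```text
time_s: 28.9
ee_pos: [0.4615, 0.2107, 0.2271]
eef_rot: [3.141, -0.001, 0.686]
force: [1.5, -0.6, 0.0]
grip_width: 0.0595
grip_force: 20.0
```

apply_moves --pt "130 0.637 -4 0 0 0 -0.0477" --pt "130 0.637 -4 0 0 0 -0.0477" --pt "130 0.637 -4 0 0 0 -0.0477" --pt "130 0.637 -4 0 0 0 -0.0477" --pt "130 0.637 -4 0 0 0 -0.0477" --pt "130 0.637 -4 0 0 0 -0.0477" --pt "130 0.637 -4 0 0 0 -0.0477" --pt "130 0.637 -4 0 0 0 -0.0477" --pt "130 0.637 -4 0 0 0 -0.0477" --pt "130 0.637 -4 0 0 0 -0.0477"

```text
time_s: 29.9
ee_pos: [0.5253, -0.1894, 0.2272]
eef_rot: [3.141, -0.0, 0.209]
force: [-0.8, -0.1, -0.7]
grip_width: 0.0597
grip_force: 20.0
```

apply_moves --pt "130 0 0 -2 0 0 0" --pt "130 0 0 -2 0 0 0" --pt "130 0 0 0 0 0 0" --pt "130 0 0 0 0 0 0" --pt "130 0 0 0 0 0 0" --pt "130 0 0 0 0 0 0"

```text
time_s: 30.5
ee_pos: [0.5258, -0.1877, 0.1876]
eef_rot: [3.141, -0.001, 0.211]
force: [0.9, 0.2, -1.6]
grip_width: 0.0593
grip_force: 20.0
```

```bash
python3 - <<'E'
from m import *
im,K,P,c=cam("wrist");np.savez("w13.npz",im=im,K=K,P=P);o=ctrl.get_obs();print(o["ee_pos"],o["eef_rot"],o["time_s"],o["joint_vel"].round(3))
hsv=cv2.cvtColor(im,cv2.COLOR_RGB2HSV);H,S,V=[hsv[...,i].astype(int) for i in range(3)]
m=(H>100)&(H<130)&(S>100); b=(V<45)
z=o["ee_pos"][2]-.0264+.006
a=np.array([np.cos(.211),np.sin(.211)]);cc=np.array([.5255,-.1876])
for n,M,zz in(("cover",m,z),("gasket",b,.111)):
  r=next(i for i in range(80,260) if M[i,270:375].sum()>45)
  for rr in(r,r+3):
    q=np.where(M[rr,262:384])[0]+262
    for u in(q[0]-.5,q[-1]+.5):
      X=(ray(K,P,u,rr,zz)[:2]-cc)*1000; print(n,rr,u,(X@a).round(1),(X@[-a[1],a[0]]).round(1))
for r in range(130,240,5): print(''.join('#' if m[r,k] else 'b' if b[r,k] else '.' for k in range(250,400,2)))
E
```

```text
[ 0.5257178  -0.187698    0.18734417] [ 3.14079514e+00 -1.10549439e-03  2.11126117e-01] 30.55 [-0.001  0.006  0.006  0.001 -0.001  0.001]
cover 155 289.5 55.3 20.6
cover 155 356.5 55.2 -20.4
cover 158 274.5 53.4 29.9
cover 158 371.5 53.4 -29.6
gasket 151 289.5 50.2 26.9
gasket 151 355.5 50.2 -26.0
gasket 154 289.5 47.8 27.0
gasket 154 355.5 47.8 -26.1
...........................................................................
...........................................................................
...........................................................................
...........................................................................
...........................................................................
....................##################################.....................
.............################################################..............
.............################################################..............
.............######################bbbb######################..............
.............################################################.
[... 225 characters left out ...]
##..............
.............##########bbb......................bbb##########..............
..............#########bbb......................bbb#########...............
..............#########bbb......................bbb#########...............
..............#########bbb......................bbb#########...............
..............#########bbb......................bbb#########...............
..............#########bbb......................#bb#########...............
..............#########bbbb.....................bbb#########...............
.............b#########bbbb.....................bbb#########bb.............
............bb#########bbbb.....................bbb#########bbb............
```

apply_moves --pt "130 0 0 -2 0 0 0" --pt "130 0 0 -1.2 0 0 0" --pt "130 0 0 -0.7 0 0 0" --pt "130 0 0 -0.5 0 0 0" --pt "130 0 0 -0.3 0 0 0" --pt "130 0 0 -0.1 0 0 0" --pt "130 0 0 0 0 0 0" --pt "130 0 0 0 0 0 0" --pt "130 0 0 0 0 0 0"

```text
time_s: 31.45
ee_pos: [0.5256, -0.1878, 0.1387]
eef_rot: [3.141, -0.0, 0.211]
force: [-0.0, 0.2, -0.4]
grip_width: 0.0597
grip_force: 20.0
```

apply_moves --pt "130 0 0 -0.1 0 0 0" --pt "130 0 0 0 0 0 0" --pt "90 0 0 0 0 0 0" --pt "70 0 0 0 0 0 0" --pt "30 0 0 0 0 0 0" --pt "0 0 0 0 0 0 0" --pt "0 0 0 2 0 0 0" --pt "0 0 0 4 0 0 0" --pt "0 -3 -0.6 4 0 0 0" --pt "0 -3 -0.6 0 0 0 0"

```text
time_s: 32.45
ee_pos: [0.4664, -0.2004, 0.2418]
eef_rot: [3.137, -0.006, 0.212]
force: [0.7, -0.7, -1.2]
grip_width: 0.094
grip_force: 0.0
```

apply_moves --pt "0 0 0 0 0 0 0" --pt "0 0 0 0 0 0 0" --pt "0 0 0 0 0 0 0"

```text
time_s: 32.75
ee_pos: [0.4661, -0.1996, 0.2367]
eef_rot: [-3.141, 0.0, 0.211]
force: [-0.6, 1.8, -0.2]
grip_width: 0.0942
grip_force: 0.0
```

```bash
python3 - <<'E'
from m import *
im,K,P,c=cam("wrist");o=ctrl.get_obs();print(o["ee_pos"],o["time_s"])
hsv=cv2.cvtColor(im,cv2.COLOR_RGB2HSV);H,S,V=[hsv[...,i].astype(int) for i in range(3)]
u,v=proj(K,P,(.5255,-.1876,.117)).round().astype(int);y0=max(v-75,0)
print(rect((H>100)&(H<130)&(S>100),K,P,.117,(u-50,y0,u+50,v+75)))
print("face",rect((V>110)&(S<60),K,P,.12,(u-22,v-42,u+22,v+42)))
i2,*_=cam("scene")
a=cv2.resize(im[y0:y0+150,u-75:u+75],(450,450),interpolation=cv2.INTER_CUBIC)
b=cv2.resize(i2[200:320,200:293],(349,450),interpolation=cv2.INTER_CUBIC); save("end",np.hstack([a,b]))
E
```

```text
[ 0.4661794  -0.19952505  0.23657866] 32.8
[ 525.9 -187.3  107.    59.5   12. ]
face [ 527.  -188.7   63.3   32.6   12. ]
```

View pics/end.png

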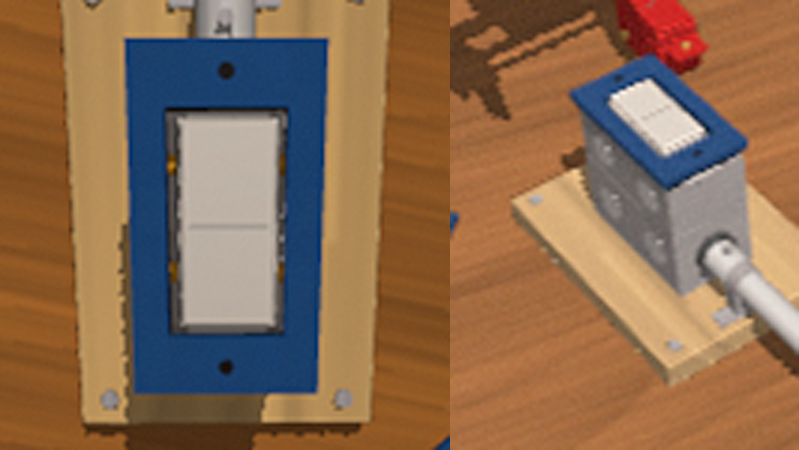

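The cover lies flat and square (525.9, −187.3 mm, 12.0°), the white face stands out through the window and the stack is in line with the box. Handing in.

```bash
python3 -c "
from station import ctrl
print(ctrl.hand_in())"
```

```text
the job is handed in; nothing more can be done
None
```

The ring, rocker switch, gasket and blue windowed cover are stacked in that order on the box, flat and within about 1 mm of square by the wrist camera. I handed the job in at about 33 s without touching the blank plate or the tape measure; the hand-in returned no verdict.

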